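# Prise up the cold plate's cover and shim it ajar

## Robot

A 6-joint arm with a two-finger parallel gripper is mounted at the origin on a cart in front of the work surface, level with it; the furniture and walls round the work are solid. World frame = base frame: x ahead of the robot, y to its left, z up, the work surface at z = 0. Lengths are in m, angles in rad, forces in N, time in s.
With the tool pointing down it reaches from about 0.2 to 0.875 m from the base axis. Payload 3.4 kg.
Tool frame: the origin (TCP) lies between the finger pads; the fingertips stand 25 mm ahead of it and the grasp point (between the pads) lies 6 mm ahead of it (r.nose_length is the z of the fingertips in the tool frame, in m); z points along the fingers, y is the line along which they close (so a half turn about z gives the same grasp; the last joint's range is limited). The gripper opens to 94 mm and grips with 3 to 60 N. Pads are 16 mm wide; open, the fingers measure 119 mm over their backs; the gripper's body (75 mm by 177 mm) begins 78 mm behind the grasp point.
Start: joints at [0.994, 0.276, 1.505, -0, 1.361, -0.121], TCP at [0.253, 0.516, 0.23] pointing down, gripper open.
Joint ranges: [-2.89, 2.89], [-0.75, 2.08], [0.22, 2.7], [-1.18, 4.32], [0.11, 2.71], [-2.7, 2.7]. Speed limits (rad/s): [2.57, 2.57, 3.14, 3.14, 3.14, 3.14].

## Interface

Orientations are given as a unit quaternion [w, x, y, z].
In Python, from plant import r, gripper_to, inverse_kinematics, vision, models, telemetry gives the robot as it stands. Calls block until the motion is done:
- r.move_to(position, orientation): joint-space move of the TCP to a pose.
- r.move_l(position, rot=None, vel=0.15, guard=None): straight line of the TCP; rot=None keeps the orientation; vel is the mean speed in m/s. With guard (N) it stops when the force on the tool has changed by that much, and returns True; else False.
- r.movej(angles): joint-space move.
- gripper_to(opening, f_grip=None): finger opening in m; f_grip is the grip in N (None keeps the last); returns when the fingers have stopped.
- r.hold(seconds).
- inverse_kinematics(position, orientation): joint angles nearest the present ones, or None.
- vision.snapshot(name): name is "side" or "top" or "wrist"; returns the picture (480x640x3 uint8, red, green, blue); there is no depth.
- vision.get_calibration(name): a dict with "fx", "fy", "cx", "cy" (pixels), "position" and "orientation" of the camera in the world. Camera axes: x right, y down, z forward; pixel columns grow to the right and rows downward; lengths in m; the calibration is good to about 2 mm. A picture is of the moment at which its call begins: read the wrist's pose just before it. get_calibration takes no time and is no camera call; for the wrist camera it gives the pose at the moment of the call.
A pose or a line that the arm cannot do raises r.PlanningError and nothing moves.
- r.sign_off(): hands the job in; it is judged then, once.
Trained networks look in the newest picture that a camera, given by its name, has taken for a name from the list of things; names that differ only in an ending like _2 or _b are one class to them, and where a whole thing is asked for, a point or a joint stands for the part that bears it (a point fixed in the world has none). Each returns a list of dicts, best first, with "score" (0 to 1); they miss things now and then, are a little off and sometimes report something else, mostly with a low value. They report only what shows in the picture. A call takes as long as a camera call. They do not tell look-alikes from the thing itself.
- models.boxes_of(thing, camera): "at" ([x, y, z] in m, in world coordinates, good to about 4 mm: the middle of the surface that is visible of it).
- models.regions_of(thing, camera): "pixels" (480x640 bool, what is visible of it).
- models.mark_of(thing, camera): "at" ([x, y, z] in m, in world coordinates, good to about 4 mm: a listed point, or the origin of a listed thing).
Readings, each from a call of its own:
- telemetry.current_t(): time.
- telemetry.current_joints(): joint angles.
- telemetry.current_dq(): joint speeds.
- telemetry.current_joint_efforts(): joint torques, N m.
- telemetry.current_ee_pos(): TCP position.
- telemetry.current_tool_rot(): TCP orientation.
- telemetry.current_wrist_force(): force on the tool from outside, world axes, zero at the start.
- telemetry.current_torque(): the same for the moment, N m.
- telemetry.current_opening(): finger opening in m.
- telemetry.current_finger_force(): force on a finger pad.
Only numpy, scipy, OpenCV 4.12 (cv2) and the standard library are available. Lean on these libraries where they do the work, as an engineer would, in place of code of your own. Each camera call takes 0.05 s, during which the arm holds its last target. There are 200 camera calls.

## Task

The cold plate's heavy cover must stay ajar to dry: with the orange-handled pry bar held in the gripper and resting on the brass fulcrum, lever up the cover's front edge (its stiff hinge keeps it where you leave it). Then take the bar out, lay it flat on the bench clear of the cold plate, and slip the blue spacer lengthwise a good way under the raised front edge, beside the fulcrum, so that it lies flat on the steel plate, and let go. Do not lift or push the cover with the gripper itself, and leave the staining jar where it stands.

Things in the scene. Friction and masses are not known exactly. Their poses are not given: they have to be found in the camera images.
- cold_plate: Fixed white bench unit, 202 x 180 mm in plan, with a flat steel top 75 mm above the bench and a hinged aluminium cover. Origin on the bench, straight below the middle of the cover's front edge; x points from the front to the rear hinge, y left, z up. The unit reaches from x = -42 mm (front face) to x = +160 mm and y = +-90 mm. The steel top is bare and level from x = -42 to 0 mm and runs on under the cover.
- slot (a point): Point on the steel top straight below the middle of the cover's front edge when shut; axes as cold_plate. Shut, the cover leaves an open slot 18 mm high over the steel top here and all the way back to the hinge, open over the full width.
- cover (a joint): Cover hinge angle, 0 shut, grows as the front edge rises (0.01 rad is 1.5 mm at the front edge), up to 0.35. The hinge is stiff: about 15 N upward at the front edge lifts the cover, and it stays at the height where it is left.
- cover_edge (a point): Middle of the lower front edge of the heavy aluminium cover (1.2 kg, may vary by a sixth; 148 x 180 x 14 mm, blue panel on top). The hinge axis runs along y, 150 mm behind this edge and 100 mm above the bench.
- fulcrum: Fixed brass half-round bar of 6 mm radius lying along y on the steel top near its front, 60 mm long (y = +-30 mm), 35 mm in front of the cover's front edge; origin at the middle of its foot, on the steel top.
- fulcrum_top (a point): Middle of the fulcrum's crest, 81 mm above the bench and 12 mm below the underside of the shut cover; axes as cold_plate.
- pry_bar: Loose pry bar, 190 mm long, 0.2 kg, lying flat on the bench. Origin at the middle of its flat underside, x towards the blade tip, z up. Orange handle from x = -95 to -10 mm, 22 mm wide, 16 mm high; steel blade from x = -15 to +95 mm, 24 mm wide and 6 mm thick, its underside flush with the handle's. With 50 mm of blade beyond the crest of the fulcrum, tilting the bar tip-up by about 24 degrees raises the cover's edge by about 13 mm.
- spacer: Loose blue plastic spacer block, 110 x 36 x 24 mm, 0.12 kg, lying flat on the bench. Origin at the middle of its underside, x along its length, z up. Being 24 mm thick it needs the cover raised by at least 6 mm at the front edge (0.04 rad), better 10 mm or more.
- staining_jar: Staining jar with pink contents, 55 mm wide, 114 mm high, standing loose; origin at its underside. Leave alone.
There are look-alikes about, which are no part of the job. Several things have the shape of the spacer; the one meant has the colours described above.

How it is judged:
On the way:
1. the bar, held in the gripper and bearing on the fulcrum, has levered the cover's front edge up by 4.5 mm or more (value of joint cover above 0.03 rad and contact force between pry_bar and cover above 1 N and contact force between pry_bar and fulcrum above 1 N and contact force between the fingers and pry_bar above 1 N), for 0.05 s.
At the end, for the whole second after the job is handed in: Spacer at rest flat on the steel top (4 mm, 0.1 rad), lengthwise (0.4 rad), beside or on the centre line within 85 mm, at least 15 mm under the cover's front edge, its middle at most 60 mm behind it; cover open 0.03 rad or more; pry bar at rest flat on the bench, clear of the cold plate (value of joint cover above 0.03 rad and x of spacer in the frame of slot between -0.04 and 0.06 m and y of spacer in the frame of slot between -0.085 and 0.085 m and z of spacer in the frame of slot between -0.004 and 0.004 m and angle between spacer's own z axis and vertical below 0.1 rad and angle between the x axis of spacer and the x axis of cold_plate, either way round below 0.4 rad and linear speed of each of spacer, pry_bar below 0.02 m/s and height (world z) of pry_bar below 0.015 m and angle between pry_bar's own z axis and vertical below 0.15 rad and contact force between pry_bar and cold_plate below 0.2 N); the robot touches nothing.
It fails at once if the gripper or arm itself pushes or lifts the cover (over 2 N) (contact force between any of the fingers, the arm and cover above 2 N).
It fails at once if the staining jar is moved by more than 25 mm (distance of staining_jar from where it was at the start of the episode above 0.025 m).
It also fails if it takes over 67 s, if anything falls off the work surface, if the arm or the gripper's body presses on something with over 40 N, if the wrist force passes 120 N, or if a joint passes its speed limit or range.

## Working session

There is one attempt and no reset: what is moved stays moved. The work goes in short steps, each a Python script; the robot and the scene stay as the last script left them, time stands still between calls to the robot, and variables do not carry over. Pictures are saved under pics/ and viewed, at most 10 in all, crops included, and the job is handed in when it is done.

```bash
ls; mkdir -p pics
python3 - <<'E'
from plant import r, vision, models, telemetry
import cv2, numpy as np
for c in ["top","side"]:
    im=vision.snapshot(c); cv2.imwrite(f"pics/{c}0.png",im[...,::-1])
    k=vision.get_calibration(c); print(c,{a:np.round(b,3) for a,b in k.items()})
    for n in ["cold_plate","cover_edge","fulcrum","fulcrum_top","pry_bar","spacer","staining_jar","slot"]:
        try: print(n,[(np.round(d["at"],3).tolist(),round(d["score"],2)) for d in models.mark_of(n,c)[:5]])
        except Exception as e: print(n,e)
print(telemetry.current_t())
E
```

```text
pics
top {'fx': np.float64(607.649), 'fy': np.float64(607.649), 'cx': np.float64(316.117), 'cy': np.float64(246.313), 'position': array([ 0.51 , -0.1  ,  1.322]), 'orientation': array([-0.015,  0.713, -0.7  ,  0.034])}
cold_plate [([0.653, 0.034, -0.003], 0.89)]
cover_edge [([0.652, 0.037, 0.094], 0.64), ([0.655, 0.037, 0.077], 0.36)]
fulcrum [([0.619, 0.041, 0.076], 0.79)]
fulcrum_top [([0.62, 0.045, 0.082], 0.8), ([0.478, -0.18, -0.001], 0.23)]
pry_bar [([0.478, -0.184, -0.0], 0.9), ([0.651, 0.035, -0.003], 0.38)]
spacer [([0.489, -0.315, -0.002], 0.62), ([0.38, -0.066, 0.001], 0.62)]
staining_jar [([0.734, -0.216, -0.001], 0.69)]
slot [([0.652, 0.04, 0.08], 0.95)]
side {'fx': np.float64(539.105), 'fy': np.float64(539.105), 'cx': np.float64(322.522), 'cy': np.float64(241.166), 'position': array([ 0.01 , -0.16 ,  1.014]), 'orientation': array([-0.195,  0.704, -0.656,  0.191])}
cold_plate [([0.654, 0.037, 0.002], 0.59)]
cover_edge [([0.653, 0.037, 0.093], 0.57)]
fulcrum [([0.619, 0.042, 0.079], 0.73)]
fulcrum_top [([0.62, 0.043, 0.084], 0.67)]
pry_bar [([0.478, -0.19, 0.001], 0.69), ([0.487, -0.313, -0.004], 0.35)]
spacer [([0.486, -0.311, 0.0], 0.92), ([0.381, -0.069, 0.0], 0.67), ([0.736, -0.215, 0.002], 0.16)]
staining_jar [([0.732, -0.213, 0.001], 0.57)]
slot [([0.649, 0.039, 0.075], 0.62)]
0.9
```

View pics/top0.png

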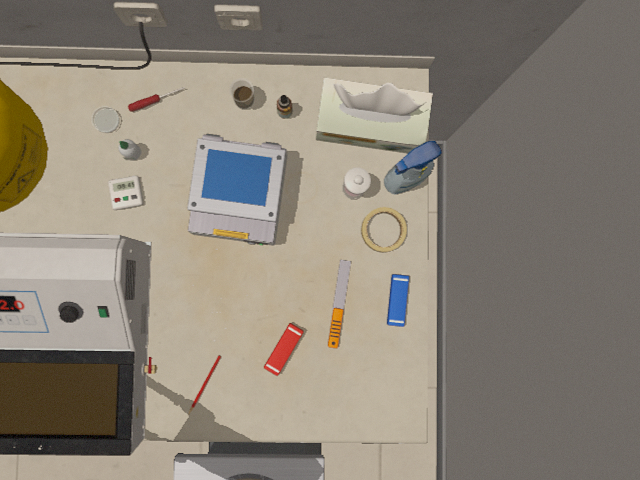

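View pics/side0.png

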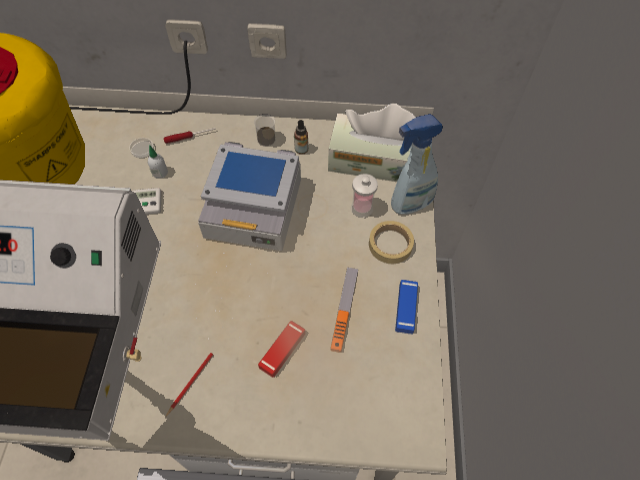

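The top view shows the cold plate at about (237,190), the pry bar at (340,303), the jar at (357,182) and the tape ring at (384,230). Two things have the spacer's shape: the blue one at (399,300) and the red one at (285,348). The text says blue, so I choose (399,300). The screwdriver at (158,99) and the red stick at (207,382) could be mistaken for the bar, but the orange handle at (335,325) settles it.

```bash
cat > h.py <<'E'
from plant import r, gripper_to, inverse_kinematics, vision, models, telemetry
import cv2, numpy as np
from scipy.spatial.transform import Rotation as Ro
def q2R(q): return Ro.from_quat(q,scalar_first=True).as_matrix()
def R2q(R): return Ro.from_matrix(R).as_quat(scalar_first=True)
def rays(px,k):
    px=np.atleast_2d(px).astype(float)
    d=np.c_[(px[:,0]-k["cx"])/k["fx"],(px[:,1]-k["cy"])/k["fy"],np.ones(len(px))]
    return d@q2R(k["orientation"]).T
def plane(px,k,z):
    d=rays(px,k); p=np.array(k["position"]); return p+d*((z-p[2])/d[:,2])[:,None]
def tri(pk):  # [(px,k)...] least squares point
    A=0;b=0
    for px,k in pk:
        d=rays(px,k)[0]; d/=np.linalg.norm(d); M=np.eye(3)-np.outer(d,d); A=A+M; b=b+M@np.array(k["position"])
    return np.linalg.solve(A,b)
def rect(mask,k,z):
    """min-area rect of mask on plane z: centre, long axis yaw(mod pi, deg), sizes mm"""
    m=mask.astype(np.uint8); n,l,s,c=cv2.connectedComponentsWithStats(m); i=1+np.argmax(s[1:,4])
    ct=max(cv2.findContours((l==i).astype(np.uint8),0,cv2.CHAIN_APPROX_NONE)[0],key=len)[:,0]
    P=plane(ct,k,z)[:,:2]
    B=cv2.boxPoints(cv2.minAreaRect((P*1000).astype(np.float32)))/1000
    e=[B[1]-B[0],B[2]-B[1]]; L=[np.linalg.norm(v) for v in e]; v=e[int(np.argmax(L))]
    yaw=np.degrees(np.arctan2(v[1],v[0])); yaw=(yaw+90)%180-90
    return B.mean(0).round(4),round(yaw,1),np.round(sorted(L),3),c[i].round(1)
def hsv(im,lo,hi): return cv2.inRange(cv2.cvtColor(im,cv2.COLOR_RGB2HSV),lo,hi)>0
BLUE=((100,120,60),(125,255,255)); ORANGE=((8,150,120),(22,255,255))
def down(yaw):  # tool x along yaw, z down
    return Ro.from_euler("z",yaw).as_matrix()@np.diag([1,-1,-1.])
E
python3 - <<'E'
from h import *
for c in ["top","side"]:
    im=vision.snapshot(c); k=vision.get_calibration(c); b=hsv(im,*BLUE); o=hsv(im,*ORANGE)
    def win(m,x0,x1,y0,y1):
        q=np.zeros_like(m); q[y0:y1,x0:x1]=m[y0:y1,x0:x1]; return q
    print(c,"panel",rect(win(b,190,300,130,225),k,.107))
    print("spacer",rect(win(b,375,430,262,345),k,.024))
    print("handle",rect(win(o,320,360,250,360),k,.016))
    for n in ["pry_bar","spacer","fulcrum"]:
        for d in models.regions_of(n,c)[:2]: print(n,round(d["score"],2),rect(d["pixels"],k,{"pry_bar":.01,"spacer":.024,"fulcrum":.079}[n]))
# wrist over bar / spacer
q=telemetry.current_tool_rot(); print(q2R(q).round(2))
k=vision.get_calibration("wrist");print(np.array(k["position"])-telemetry.current_ee_pos(), q2R(k["orientation"]).round(2))
for y in (np.radians(-8),np.radians(172)):
    print(inverse_kinematics([.45,-.2,.3],R2q(down(y))))
E
```

```text
top panel (array([0.7315, 0.0311], dtype=float32), np.float32(83.3), array([0.098, 0.128], dtype=float32), array([236.2, 176.9]))
spacer (array([ 0.4891, -0.3106], dtype=float32), np.float32(-5.2), array([0.037, 0.108], dtype=float32), array([397.5, 300. ]))
handle (array([ 0.4272, -0.1785], dtype=float32), np.float32(-7.9), array([0.022, 0.084], dtype=float32), array([335.2, 327.3]))
pry_bar 0.81 (array([ 0.4783, -0.1859], dtype=float32), np.float32(-8.0), array([0.024, 0.189], dtype=float32), array([338.9, 303.2]))
spacer 0.96 (array([ 0.4883, -0.3108], dtype=float32), np.float32(-4.6), array([0.039, 0.11 ], dtype=float32), array([397.8, 300.6]))
spacer 0.75 (array([ 0.3815, -0.0701], dtype=float32), np.float32(-29.6), array([0.038, 0.113], dtype=float32), array([283.7, 349. ]))
fulcrum 0.75 (array([0.6183, 0.043 ], dtype=float32), np.float32(83.4), array([0.012, 0.068], dtype=float32), array([230.6, 233.9]))
side panel (array([0.7317, 0.0304], dtype=float32), np.float32(83.4), array([0.098, 0.129], dtype=float32), array([250.9, 173.4]))
spacer (array([ 0.4832, -0.3114], dtype=floa
[... 547 characters left out ...]
32(-5.1), array([0.037, 0.117], dtype=float32), array([406.5, 306.9]))
fulcrum 0.61 (array([0.6158, 0.0433], dtype=float32), np.float32(83.1), array([0.02 , 0.073], dtype=float32), array([238. , 224.5]))
fulcrum 0.52 (array([0.7425, 0.0349], dtype=float32), np.float32(83.3), array([0.159, 0.187], dtype=float32), array([250.7, 178.4]))
[[-0.9   0.44  0.  ]
 [ 0.44  0.9   0.  ]
 [-0.    0.   -1.  ]]
[-0.06298383  0.03039469  0.15443971] [[ 0.44  0.87  0.22]
 [ 0.9  -0.43 -0.11]
 [ 0.    0.24 -0.97]]
[-5.59625105e-01  1.16665553e-01  1.54142871e+00 -4.44089210e-16
  1.48349839e+00  1.15079756e+00]
[-5.59625105e-01  1.16665553e-01  1.54142871e+00 -4.44089210e-16
  1.48349839e+00 -1.99079509e+00]
```

Run:
```python
from h import *
im=vision.snapshot("top"); kt=vision.get_calibration("top")
ot=hsv(im,*ORANGE); ot[:250]=0; ot[:,:320]=0; bt=hsv(im,*BLUE); bt[:262]=0; bt[345:]=0; bt[:,:375]=0; bt[:,430:]=0
r.move_to([.40,-.23,.28],R2q(down(np.radians(172)))); r.hold(.3)
k=vision.get_calibration("wrist"); w=vision.snapshot("wrist"); cv2.imwrite("pics/w1.png",w[...,::-1])
ow=hsv(w,*ORANGE); bw=hsv(w,*BLUE)
for n,a,b,z in(("handle",ot,ow,.016),("spacer",bt,bw,.024)):
    ra=rect(a,kt,z); rb=rect(b,k,z); print(n,ra,rb,"tri",tri([(ra[3],kt),(rb[3],k)]).round(4))
for n in ["pry_bar","spacer"]:
    print(n,[(np.round(d["at"],4),round(d["score"],2)) for d in models.mark_of(n,"wrist")[:3]])
    for d in models.regions_of(n,"wrist")[:2]: print(round(d["score"],2),rect(d["pixels"],k,.01 if n=="pry_bar" else .024))
print(telemetry.current_t())
```

```text
handle (array([ 0.4272, -0.1785], dtype=float32), np.float32(-7.7), array([0.022, 0.084], dtype=float32), array([335.2, 327.2])) (array([ 0.4422, -0.1819], dtype=float32), np.float32(-6.5), array([0.02 , 0.049], dtype=float32), array([363.4, 238.8])) tri [ 0.4324 -0.181   0.0513]
spacer (array([ 0.4891, -0.3106], dtype=float32), np.float32(-5.2), array([0.037, 0.108], dtype=float32), array([397.5, 300. ])) (array([ 0.4855, -0.311 ], dtype=float32), np.float32(-5.3), array([0.036, 0.112], dtype=float32), array([261.6, 285.5])) tri [ 0.4882 -0.3134  0.0093]
pry_bar [(array([ 0.4795, -0.1914,  0.0008]), 0.96), (array([ 0.4891, -0.3071,  0.0005]), 0.68)]
0.96 (array([ 0.4776, -0.1866], dtype=float32), np.float32(-7.9), array([0.026, 0.189], dtype=float32), array([362.5, 259.4]))
spacer [(array([ 0.493 , -0.308 , -0.0007]), 0.59), (array([ 0.3786, -0.0683, -0.0014]), 0.56)]
0.98 (array([ 0.3787, -0.0724], dtype=float32), np.float32(-29.8), array([0.042, 0.11 ], dtype=float32), array([456.9, 169.3]))
0.62 (array([ 0.4854, -0.3109], dtype=float32), np.float32(-5.3), array([0.039, 0.114], dtype=float32), array([262.2, 285.9]))
4.5917
```

View pics/w1.png

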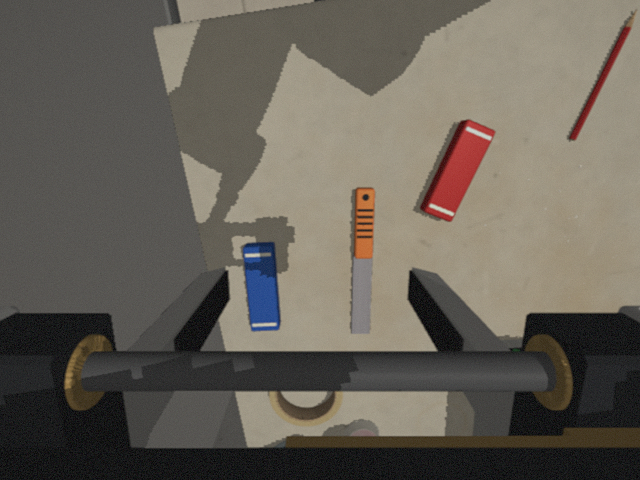

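The wrist view shows the blue spacer at (262,286), the orange handle at (364,222) with its blade down to (361,330), and the red look-alike at (458,170). That confirms the choice. Next I pick up the bar.

Run:
```python
from h import *
ks={c:vision.get_calibration(c) for c in("top","side")}; 
kw=vision.get_calibration("wrist")
K={**ks,"wrist":kw}; C={}
for c in ("top","side","wrist"):
    vision.snapshot(c)
    for n in ("pry_bar","fulcrum","spacer"):
        for d in models.regions_of(n,c)[:3]:
            x=rect(d["pixels"],K[c],.01); 
            if n=="spacer" and x[0][1]>-.2: continue
            if n=="fulcrum" and x[2][1]>.1: continue
            C.setdefault(n,[]).append((x[3],K[c])); break
for n,v in C.items(): print(n,len(v),tri(v).round(4))
yaw=np.radians(-8); u=np.array([np.cos(yaw),np.sin(yaw)])
g=np.array([.478,-.1868])-.055*u
R=down(yaw+np.pi); q=R2q(R)
gripper_to(.06,60)
r.move_to([*g,.10],q); print("guard",r.move_l([*g,.029],vel=.08,guard=12))
print(telemetry.current_ee_pos(),gripper_to(0.0,60) , telemetry.current_opening(),telemetry.current_finger_force())
r.move_l([*g,.16]); print(telemetry.current_opening(),telemetry.current_ee_pos(),telemetry.current_wrist_force(),telemetry.current_t())
```

```text
pry_bar 3 [ 0.4925 -0.187  -0.0449]
fulcrum 1 [ 0.5048 -0.1067  1.3778]
spacer 3 [ 0.4878 -0.3139  0.0007]
guard False
[ 0.42392207 -0.17940903  0.02938908] False 0.0211307873083162 59.99135971069336
0.02111521982744495 [ 0.42275043 -0.17871627  0.15910318] [-1.38226163  0.07777435 -2.25082552] 9.4167
```

```bash
cat >> h.py <<'E'
PY=np.radians(-6.65); U=np.array([np.cos(PY),np.sin(PY),0]); V=np.array([-np.sin(PY),np.cos(PY),0]); Z=np.array([0,0,1.])
FC=np.array([.6185,.0425,.075])   # fulcrum axis middle
GX=-.055; GZ=.029                 # TCP in bar frame
def barpose(s,th,dz=0.,y=0.):
    """bar tangent to fulcrum, bar-x=s at contact, tilt th rad, lifted dz"""
    xb=np.cos(th)*U+np.sin(th)*Z; n=-np.sin(th)*U+np.cos(th)*Z
    p=FC+y*V+.006*n+(GX-s)*xb+GZ*n+dz*Z
    return p,R2q(np.c_[-xb,np.cross(-n,-xb),-n])
E
python3 - <<'E'
from h import *
for s,t in((.115,0),(.045,0),(.045,.5)): p,q=barpose(s,t); print(p,inverse_kinematics(p,q))
p,q=barpose(.115,0,.03); r.move_to(p,q); r.hold(.3)
print(p,telemetry.current_ee_pos())
for c in("top","side","wrist"):
    k=vision.get_calibration(c); im=vision.snapshot(c); cv2.imwrite(f"pics/{c}2.png",im[...,::-1])
    for n in("fulcrum_top","cover_edge","slot"): print(c,n,[(np.round(d["at"],4),round(d["score"],2)) for d in models.mark_of(n,c)[:2]])
    d=models.regions_of("pry_bar",c)
    if d: print(rect(d[0]["pixels"],k,.115))
a=cv2.imread("pics/top2.png")[170:350,150:330]; b=cv2.imread("pics/side2.png")[150:330,150:330]
cv2.imwrite("pics/c2.png",cv2.resize(np.hstack([a,b]),None,fx=2.2,fy=2.2,interpolation=2))
print(telemetry.current_t())
E
```

```text
[0.44964375 0.06218668 0.11      ] [-1.60608325e-02  2.02764112e-01  1.93857561e+00 -4.44089210e-16
  1.00025293e+00 -1.47079276e+00]
[0.51917279 0.0540804  0.11      ] [-2.95575147e-02  2.95879334e-01  1.80134163e+00 -4.44089210e-16
  1.04437169e+00 -1.48428945e+00]
[0.51466517 0.05460593 0.05777284] [ 0.01608388  0.21972499  2.27766196 -0.40575413  0.16073464 -1.05360028]
[0.44964375 0.06218668 0.14      ] [0.44990431 0.06120283 0.14005499]
top fulcrum_top [(array([0.6183, 0.0441, 0.0881]), 0.76)]
top cover_edge [(array([0.6567, 0.0368, 0.0957]), 0.9)]
top slot []
(array([0.5391, 0.0501], dtype=float32), np.float32(-7.5), array([0.027, 0.121], dtype=float32), array([223.7, 271.8]))
side fulcrum_top [(array([0.6176, 0.041 , 0.0843]), 0.45)]
side cover_edge [(array([0.6543, 0.042 , 0.0938]), 0.64)]
side slot [(array([0.6536, 0.0407, 0.0764]), 0.94)]
(array([0.4368, 0.0641], dtype=float32), np.float32(-7.3), array([0.024, 0.048], dtype=float32), array([209.5, 295. ]))
wrist fulcrum_top []
wrist cover_edge []
wrist slot []
(array([0.4497, 0.0616], dtype=float32), np.float32(-5.9), array([0.023, 0.078], dtype=float32), array([318.3, 279.3]))
11.425
```

View pics/wrist2.png

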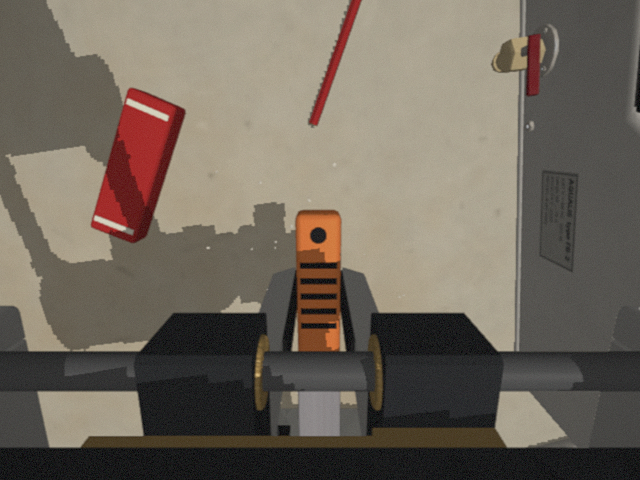

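View pics/c2.png

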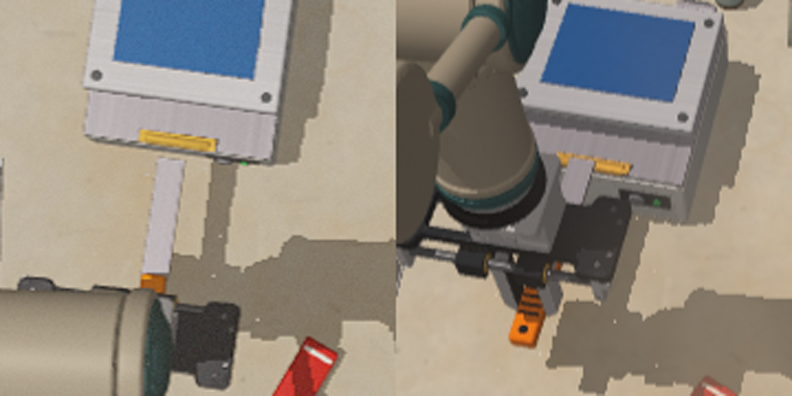

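Run:
```python
from h import *
k=vision.get_calibration("top")
print("tip seen",plane([[228.2,242.7]],k,.117),"fulcrum seen",plane([[150+178/2.2,170+141/2.2]],k,.081),"expected tip",FC-.02*U)
for s in(.035,.04):
  for t in (.3,.4,.44,.48): p,q=barpose(s,t); j=inverse_kinematics(p,q); print(s,t,p.round(3),None if j is None else np.round(j,2))
im=vision.snapshot("top"); g=cv2.cvtColor(im,cv2.COLOR_RGB2GRAY)
for v in range(238,252): print(v,g[v,216:246])
```

```text
tip seen [[0.5973194  0.04242881 0.117     ]] fulcrum seen [[0.61768273 0.04167211 0.081     ]] expected tip [0.59863456 0.04481608 0.075     ]
0.035 0.3 [0.523 0.054 0.082] [-0.01  0.22  2.07 -0.06  0.56 -1.42]
0.035 0.4 [0.523 0.054 0.072] [ 0.    0.21  2.16 -0.13  0.38 -1.35]
0.035 0.44 [0.523 0.054 0.068] [ 0.01  0.21  2.2  -0.18  0.3  -1.29]
0.035 0.48 [0.523 0.054 0.064] [ 0.01  0.22  2.24 -0.27  0.22 -1.19]
0.04 0.3 [0.518 0.054 0.08 ] [-0.01  0.21  2.08 -0.06  0.55 -1.41]
0.04 0.4 [0.518 0.054 0.07 ] [ 0.    0.21  2.17 -0.13  0.37 -1.34]
0.04 0.44 [0.518 0.054 0.066] [ 0.01  0.21  2.21 -0.19  0.29 -1.28]
0.04 0.48 [0.519 0.054 0.062] [ 0.01  0.22  2.25 -0.29  0.21 -1.18]
238 [170 164 160 143 139 133 121 124 113 118 118 111 108 103  97 101 104 115
 130 134 138 143 130 133 134 123 135 145 160 180]
239 [174 176 176 177 178 180 181 175 164 165 160 148 138 133 126 123 119 114
 108 107 106 103  96 105 112 126 131 133 141 145]
240 [173 175 174 176 176 176 172 177 178 178 180 183 183 183 185 178 169 162
 148 140 141 135 121 116 116 111 107  81  74  78]
241 [174 172 173 174 174 164 16
[... 665 characters left out ...]
180 182 172 163
 181 180 180 180 181 181 179 178 187 188 180 159]
247 [170 176 176 162 162 186 181 184 183 184 185 184 184 182 182 181 174 166
 181 179 178 178 180 179 181 179 179 183 165 115]
248 [176 176 174 168 166 184 185 184 186 181 184 186 184 183 182 175 157 169
 181 179 179 179 179 179 177 179 179 180 164 118]
249 [183 183 174 164 158 181 183 186 185 182 183 185 184 182 181 166 152 183
 180 180 180 179 180 181 179 174 176 182 163 114]
250 [172 171 171 169 172 184 186 183 184 183 185 187 182 182 184 161 148 181
 177 179 178 180 177 178 178 177 177 178 165 116]
251 [172 171 173 175 177 182 184 186 184 185 186 185 183 181 184 163 141 182
 179 179 179 178 179 179 179 177 178 178 163 118]
```

Run:
```python
from h import *
p,q=barpose(.075,0,.02); r.move_l(p,q,vel=.1); r.hold(.2); f0=np.array(telemetry.current_wrist_force())
p,_=barpose(.075,0,-.006); hit=r.move_l(p,vel=.02,guard=3); z=telemetry.current_ee_pos()
print("hit",hit,z,np.array(telemetry.current_wrist_force())-f0)
dz=z[2]-.110
p,_=barpose(.075,0,dz+.003); r.move_l(p,vel=.05); print(p,telemetry.current_ee_pos())
p,_=barpose(.035,0,dz+.003); print("ins",r.move_l(p,vel=.05,guard=5)); print(telemetry.current_ee_pos(),np.array(telemetry.current_wrist_force())-f0)
for c in("top","side"): cv2.imwrite(f"pics/{c}3.png",vision.snapshot(c)[...,::-1])
a=cv2.imread("pics/top3.png")[150:330,150:330]; b=cv2.imread("pics/side3.png")[150:330,150:330]
cv2.imwrite("pics/c3.png",cv2.resize(np.hstack([a,b]),None,fx=2.2,fy=2.2,interpolation=2)); print(telemetry.current_t())
```

```text
hit True [0.48906697 0.0575702  0.1073467 ] [ 0.28673006 -0.01632405  2.47540162]
[0.48937463 0.05755452 0.1103467 ] [0.48945549 0.05754955 0.11040936]
ins False
[0.52938201 0.05289733 0.1103927 ] [ 0.82566022 -0.79589458  0.87487913]
14.55
```

View pics/c3.png

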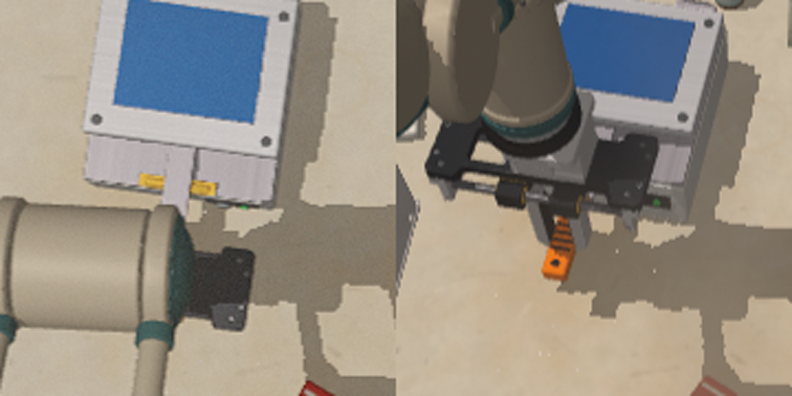

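```bash
sed -i 's/GZ=.029 /GZ=.0265 /' h.py
python3 - <<'E'
from h import *
f0=np.array(telemetry.current_wrist_force())
for t in np.arange(.04,.441,.04):
    p,q=barpose(.035,t,-.0005); r.move_l(p,q,vel=.03)
    f=np.array(telemetry.current_wrist_force())-f0; print(round(t,2),f.round(1),(telemetry.current_ee_pos()-p).round(4),round(telemetry.current_t(),2))
    if np.linalg.norm(f)>50: break
r.hold(.2)
for c in("top","side"):
    k=vision.get_calibration(c); im=vision.snapshot(c); cv2.imwrite(f"pics/{c}4.png",im[...,::-1])
    for n in("cover_edge",): print(c,n,[(np.round(d["at"],4),round(d["score"],2)) for d in models.mark_of(n,c)[:2]])
b=hsv(im,*BLUE); b[:,:190]=0;b[:,310:]=0;b[240:]=0
print(rect(b,k,.107))
print(telemetry.current_t())
E
```

```text
0.04 [-1.6  0.   3.9] [ 0.0008 -0.      0.001 ] 14.93
0.08 [ 2.7 -0.3  4.7] [ 0.0022 -0.0002  0.0014] 15.21
0.12 [ 0.7 -0.1 10.4] [ 0.0025 -0.0002  0.002 ] 15.48
0.16 [ 0.8 -0.2 11.9] [ 0.0026 -0.0002  0.0022] 15.76
0.2 [-0.3 -1.1 11.6] [ 0.0027 -0.0002  0.0024] 16.03
0.24 [ 0.4  0.6 12.6] [ 0.0029 -0.0001  0.0024] 16.31
0.28 [-1.2  0.  12.1] [ 0.003  -0.0002  0.0026] 16.58
0.32 [-0.7 -0.6 12.1] [ 0.0031 -0.0002  0.0026] 16.86
0.36 [-0.4 -0.1 13.1] [ 0.0033 -0.0001  0.0027] 17.13
0.4 [-2.  -0.5 12.9] [ 0.0034 -0.0001  0.0028] 17.41
0.44 [-1.2 -0.7 13. ] [0.0035 0.     0.0028] 17.68
top cover_edge []
side cover_edge [(array([0.6527, 0.036 , 0.1177]), 0.8)]
(array([0.7422, 0.0332], dtype=float32), np.float32(83.4), array([0.087, 0.135], dtype=float32), array([250.4, 169.4]))
18.0833
```

Run:
```python
from h import *
for t in (.3,.15,.02):
    p,q=barpose(.035,t,.003); r.move_l(p,q,vel=.08)
p,q=barpose(.035,.02,.005); r.move_l(p,q)
p,q=barpose(.13,.02,.005); r.move_l(p,q,vel=.12)
p,q=barpose(.14,.02,.06); r.move_l(p,q,vel=.15)
yaw=np.radians(-8); u=np.array([np.cos(yaw),np.sin(yaw)]); g=np.array([.478,-.1868])-.055*u; q=R2q(down(yaw+np.pi))
r.move_to([*g,.10],q); r.hold(.2)
print("guard",r.move_l([*g,.0275],vel=.05,guard=5),telemetry.current_ee_pos(),telemetry.current_wrist_force())
gripper_to(.05,40); r.move_l([*g,.13],vel=.2)
print(telemetry.current_t())
# spacer view
s=np.array([.487,-.311]); r.move_to([.40,-.28,.22],R2q(down(np.radians(-5.2)+np.pi))); r.hold(.2)
k=vision.get_calibration("wrist"); w=vision.snapshot("wrist"); cv2.imwrite("pics/w5.png",w[...,::-1])
rb=rect(hsv(w,*BLUE),k,.024); print(rb)
kt=vision.get_calibration("top"); vision.snapshot("top")
for n in ("cover_edge","pry_bar","spacer","slot"): print(n,[(np.round(d["at"],4),round(d["score"],2)) for d in models.mark_of(n,"top")[:2]])
print(telemetry.current_t())
im=vision.snapshot("top"); cv2.imwrite("pics/top5.png",im[...,::-1])
a=im[110:370,170:430,::-1]; cv2.imwrite("pics/c5.png",np.hstack([cv2.resize(a,(400,400)),cv2.resize(w[...,::-1],(400,300)) if 0 else np.vstack([cv2.resize(w[...,::-1],(400,300)),np.zeros((100,400,3),np.uint8)])]))
```

```text
guard True [ 0.42339893 -0.17907162  0.02905753] [ 0.58241988 -0.41311386  4.6576965 ]
24.6583
(array([ 0.4842, -0.3123], dtype=float32), np.float32(-5.4), array([0.034, 0.111], dtype=float32), array([292.9, 300.7]))
cover_edge [(array([0.6535, 0.0413, 0.119 ]), 0.85)]
pry_bar [(array([0.6186, 0.0442, 0.0838]), 0.73), (array([ 0.4774, -0.1815, -0.0021]), 0.61)]
spacer [(array([ 4.889e-01, -3.134e-01,  2.000e-04]), 0.88), (array([ 0.3805, -0.0669,  0.0037]), 0.65)]
slot [(array([0.6537, 0.0401, 0.0734]), 0.72)]
25.7667
```

View pics/c5.png

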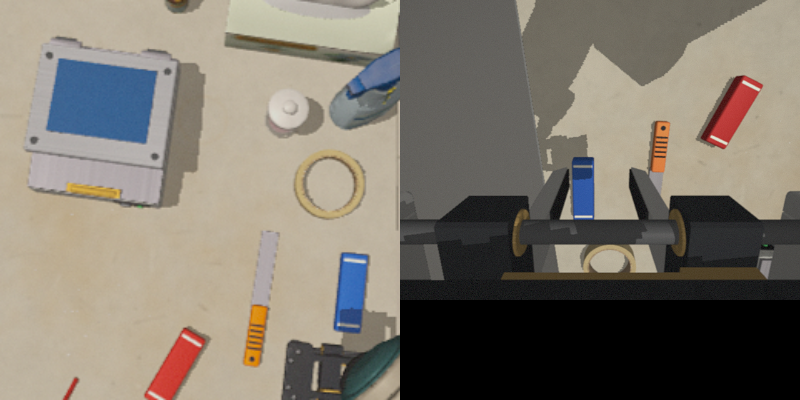

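The bar lies flat at (258,290) in the crop, the cover is raised by about 20 mm, and the blue spacer hasn't moved. Next I grasp and place it.

Run:
```python
from h import *
yaw=np.radians(-5.3); u=np.array([np.cos(yaw),np.sin(yaw)]); g=np.array([.4865,-.3115])-.035*u; q=R2q(down(yaw+np.pi))
gripper_to(.06,40)
r.move_to([*g,.10],q); print("guard",r.move_l([*g,.035],vel=.08,guard=10))
gripper_to(0,40); r.hold(.1); print(telemetry.current_opening(),telemetry.current_ee_pos(),telemetry.current_finger_force())
if .03<telemetry.current_opening()<.042:
    r.move_l([*g,.2],vel=.2)
    E=FC+.035*U; q=R2q(down(PY+np.pi))
    P=lambda x,zb: E+(x-.035)*U-.06*V+(zb-.075+.035)*Z
    r.move_to(P(-.13,.12),q); r.move_l(P(-.13,.0785),vel=.1); r.hold(.2)
    print(P(-.13,.0785),telemetry.current_ee_pos(),telemetry.current_wrist_force())
    for c in("top","side"): cv2.imwrite(f"pics/{c}6.png",vision.snapshot(c)[...,::-1])
    a=cv2.imread("pics/top6.png")[150:330,150:330]; b=cv2.imread("pics/side6.png")[150:330,150:330]
    cv2.imwrite("pics/c6.png",cv2.resize(np.hstack([a,b]),None,fx=2.2,fy=2.2,interpolation=2))
print(telemetry.current_t())
```

```text
guard False
0.03581528249341938 [ 0.45177599 -0.30838435  0.03527329] 39.99838650226593
[ 0.48242639 -0.00204181  0.1135    ] [ 0.48303687 -0.0022117   0.11418346] [-1.16249544 -0.74754261 -0.77938438]
31.4
```

View pics/c6.png

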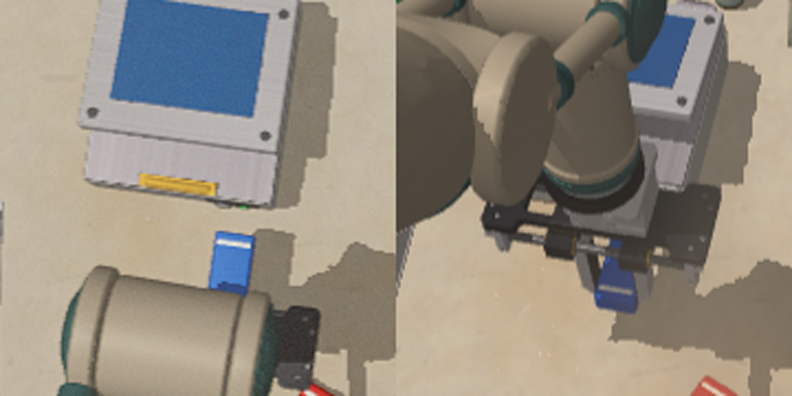

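Run:
```python
from h import *
E=FC+.035*U; P=lambda x,zb: E+(x-.035)*U-.065*V+(zb-.075+.035)*Z
r.move_l(P(-.13,.0785),vel=.1)
print("ins",r.move_l(P(-.01,.0785),vel=.08,guard=6),telemetry.current_ee_pos(),P(-.01,.0785),telemetry.current_wrist_force())
print("low",r.move_l(P(-.01,.073),vel=.03,guard=5),telemetry.current_ee_pos(),telemetry.current_t())
for c in("top","side"): cv2.imwrite(f"pics/{c}7.png",vision.snapshot(c)[...,::-1])
a=cv2.imread("pics/top7.png")[150:330,150:330]; b=cv2.imread("pics/side7.png")[150:330,150:330]
cv2.imwrite("pics/c7.png",cv2.resize(np.hstack([a,b]),None,fx=2.2,fy=2.2,interpolation=2))
```

```text
ins False [ 0.60053672 -0.02080067  0.11358851] [ 0.60104002 -0.02090465  0.1135    ] [-0.06381268  0.15317053 -1.50808452]
low True [ 0.6013567  -0.02097747  0.11009699] 33.525
```

View pics/c7.png

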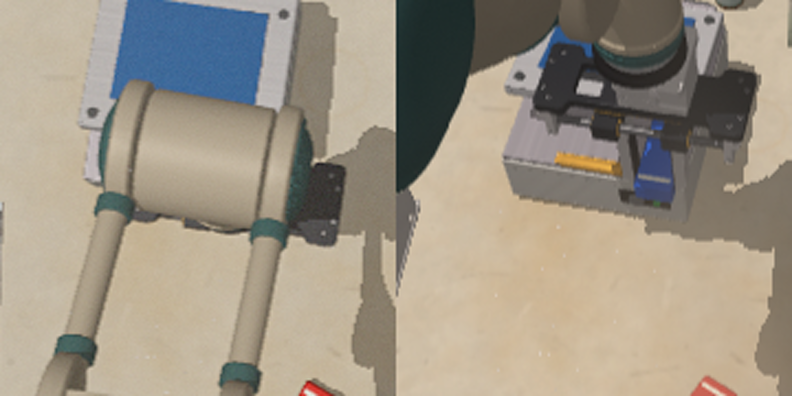

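The spacer went in without contact and touched down at the height expected for the steel top, beside the fulcrum. I release and back off.

Run:
```python
from h import *
gripper_to(.052); p=np.array(telemetry.current_ee_pos())
r.move_l(p-.08*U,vel=.1); r.move_l(p-.1*U+.12*Z,vel=.2)
r.move_to([.30,.2,.3],R2q(down(np.radians(160)))); r.hold(.2)
for c in("top","side"):
    k=vision.get_calibration(c); im=vision.snapshot(c); cv2.imwrite(f"pics/{c}8.png",im[...,::-1])
    for n in ("spacer","cover_edge","pry_bar","staining_jar"): print(c,n,[(np.round(d["at"],4),round(d["score"],2)) for d in models.mark_of(n,c)[:3]])
a=cv2.imread("pics/top8.png")[150:330,150:350]; b=cv2.imread("pics/side8.png")[130:310,150:350]
cv2.imwrite("pics/c8.png",cv2.resize(np.hstack([a,b]),None,fx=2,fy=2,interpolation=2))
E=FC+.035*U; print("target centre",E-.01*U-.065*V, telemetry.current_t())
```

```text
top spacer [(array([ 0.6364, -0.0265,  0.0758]), 0.89)]
top cover_edge [(array([0.6562, 0.0393, 0.116 ]), 0.61), (array([ 7.353e-01, -2.157e-01,  2.000e-04]), 0.15)]
top pry_bar [(array([ 0.4776, -0.1824, -0.0021]), 0.94), (array([0.6177, 0.0441, 0.0747]), 0.28)]
top staining_jar [(array([ 7.350e-01, -2.157e-01,  6.000e-04]), 0.71), (array([ 0.6544,  0.0362, -0.0023]), 0.71), (array([0.6571, 0.0358, 0.1173]), 0.33)]
side spacer [(array([ 0.6378, -0.0231,  0.0733]), 0.9), (array([ 3.806e-01, -6.800e-02, -2.000e-04]), 0.74)]
side cover_edge [(array([0.6556, 0.0372, 0.1186]), 0.63)]
side pry_bar [(array([ 0.4761, -0.1914,  0.0035]), 0.73)]
side staining_jar [(array([ 0.7319, -0.2146, -0.002 ]), 0.87)]
target centre [ 0.63580454 -0.02495779  0.075     ] 37.6667
```

View pics/c8.png

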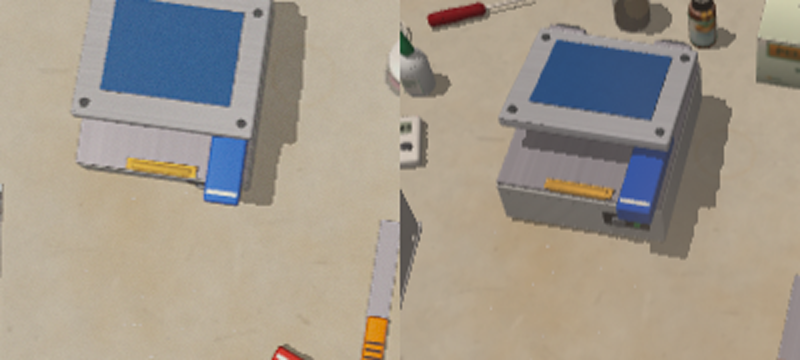

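The spacer lies flat and lengthwise under the raised edge (crop (225,165)), beside the fulcrum. The cover is open, the bar is flat on the bench, and the jar hasn't moved. I hand in.

```bash
python3 -c "
from plant import r
print(r.sign_off())"
```

```text
the job is handed in; nothing more can be done
None
```

I handed the job in at about 38 s of the 67 s allowed, and no verdict was returned: the cover was levered up about 20 mm with the bar, the bar lies flat on the bench, the blue spacer lies flat about 45 mm under the front edge beside the fulcrum, and the jar was left where it stood.

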